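# Unlock and clock a screwed pipe elbow

### The arm

A 7-joint arm with a two-finger parallel gripper is mounted at the origin on a cart in front of the work surface, level with it; the furniture and walls round the work are solid. World frame = base frame: x ahead of the robot, y to its left, z up, the work surface at z = 0. Lengths are in m, angles in rad, forces in N, time in s.
With the tool pointing down it reaches from about 0.425 to 0.875 m from the base axis. Payload 9.9 kg.
Tool frame: the origin (TCP) lies midway between the tips of the shut fingers; the grasp point (between the pads) lies 19 mm behind it; z points along the fingers, y is the line along which they close (so a half turn about z gives the same grasp; the last joint's range is limited). The gripper opens to 85 mm and grips with 20 to 120 N. Pads are 22 mm wide; open, the fingers measure 114 mm over their backs; the gripper's body (76 mm by 85 mm) begins 54 mm behind the grasp point. The pads swing forward as they close: fully open they stand 13 mm farther back than shut.
Start: joints at [1.091, 0.576, 0.025, 1.437, -0.015, 1.129, -0.057], TCP at [0.26, -0.623, 0.231] pointing down, gripper open.
Joint ranges: [-2.76, 2.76], [-0.34, 2.15], [-1.52, 1.57], [0.19, 2.46], [-1.09, 4.23], [0.17, 1.99], [-2.82, 2.82]. Speed limits (rad/s): [2.22, 2.22, 3.01, 3.01, 3.14, 3.14, 3.14].

### API

Orientations are given as a unit quaternion [w, x, y, z].
In Python, from station import env, optics, nets gives the robot as it stands.
- The arm moves only by the tool move_arm, never from a script. Its arguments are lists of equal length, an entry for each row: "translation": the shift along the tool's x, y, z in m, a list of three; "rotation": the turn, a rotation vector about the tool's x, y, z in degrees, a list of three; "gripper": the finger opening in m, from 0 to 0.0854. A call has 1 to 20 rows; each row shifts and turns the commanded pose from where the row before left it, along the tool's axes as they then stand; what a row does not reach is not made up. A row lasts 1/10 s, in which the tool goes at most 50 mm and 8.59 degrees, less where a joint would pass 70% of its speed; a pose out of reach is approached as far as the arm can. A call with a gripper value outside its range is refused whole. The fingers move at their own pace and stop on an object; "newtons" is the grip in N (left out, the last holds). Time passes only in rows, so rows that do not move let the fingers close. It gives the time, the measured TCP pose, the force, the opening and the grip force at its end, in the units of the state.
- env.observe(): the state, without advancing time (a new reading comes with each control period).
- optics.snapshot(name): name is "scene" or "top" or "wrist"; returns (picture, depth): 480x640x3 uint8, red, green, blue; 480x640 float32, m along the optical axis (not along the pixel's ray), 0 where there is no reading.
- optics.camera_model(name): a dict with "vfov" (degrees; the focal length in pixels is half the picture's height over the tangent of half this angle, whatever the lens; pixels are square), "cx", "cy" (the principal point, pixels), "R" (3x3) and "t" (3): a world point X has camera coordinates R X + t; the wrist camera has in their place "hand_eye" (4x4, takes a point from camera to tool coordinates, whose origin is the TCP and whose axes are the flange's). Camera axes: x right, y down, z forward; pixel columns grow to the right and rows downward; lengths in m; the calibration is good to about 2 mm. A picture is of the moment at which its call begins: read the wrist's pose just before it. camera_model takes no time and is no camera call.
- env.sign_off(): hands the job in; it is judged then, once.
Trained networks look in the newest picture that a camera, given by its name, has taken for a name from the list of things; names that differ only in an ending like _2 or _b are one class to them, and where a whole thing is asked for, a point or a joint stands for the part that bears it (a point fixed in the world has none). Each returns a list of dicts, best first, with "confidence" (0 to 1); they miss things now and then, are a little off and sometimes report something else, mostly with a low value. They report only what shows in the picture. A call takes as long as a camera call. They do not tell look-alikes from the thing itself.
- nets.recognise(camera, thing): "bbox" ([left, top, width, height] in pixels, round what is visible of it).
- nets.cut_out(camera, thing): "pixels" (480x640 bool, what is visible of it) and "bbox" ([left, top, width, height] in pixels, round what is visible of it).
The state is a dict: "t": time; "q": joint angles; "joint_velocities": joint speeds; "joint_torque": joint torques, N m; "eef_pos": TCP position; "eef_rot": TCP orientation; "contact_force": force on the tool from outside, world axes, zero at the start; "ft_torque": the same for the moment, N m; "grip_width": finger opening in m; "grasp_force": force on a finger pad.
Only numpy, scipy, OpenCV 4.12 (cv2) and the standard library are available. Lean on these libraries where they do the work, as an engineer would, in place of code of your own. Each camera call takes 0.05 s, during which the arm holds its last target. There are 200 camera calls.

### The job

The pipe elbow is started in the clamped socket, but the blade of a keyhole lock plate stands in the way of its arm. Slide the lock plate along its keyholes until the two stud heads meet the wide ends, lift it off, and lay it flat on the wooden plank beside the timber block. Then screw the elbow down by pushing its arm round clockwise (seen from above), through the easy threads and on as they stiffen, and stop when the outlet points straight at the standpipe, without turning it past; leave the timber block, the tin and the cup as they stand.

Things in the scene. Friction and masses are not known exactly. Their poses are not given: they have to be found in the camera images.
- clamp_fixture: Fixed grey pipe clamp with a steel socket. Origin: socket axis, at bench height; z up. Base plate 12 mm thick, x -65 to 160, y +-90 mm (+-65 where x is under 35); clamp within x +-35, y +-58, 68 mm high; socket top 90 mm high. Two studs at x 115, y +-34 mm: shank 8 mm, head 19 mm across, head top 28.5 mm above the bench; the lock plate lies on the base under the heads.
- elbow (a joint): Turn of the pipe elbow about the socket axis, rad: angle of its arm from the fixture's x axis, counter-clockwise (from above) positive. Screwing in is clockwise, values fall, it sinks 3 mm a turn. Starts at 0.9 to 1.25; stops at 1.5 and -3.7. Stays where it is left. Tapered thread: the turning torque rises steadily from 0.5 N m at 0.9 through 0.7 at -1.6 to 0.86 at -3.3.
- elbow_arm (a point): Point on the axis of the elbow's outlet arm, 95 mm from the socket axis. The arm is a level round pipe 26 mm thick (barbs 30 mm), about 134 mm above the bench, its free end 134 mm from the socket axis. x = the way the outlet points, z up. Once the lock plate is gone nothing but the fixture stands in the arm's circle. To its left is an open tool chest, lid up to 0.28 m.
- lock_plate: Loose aluminium plate, 0.35 kg, 60 (x) by 131 (y) by 8 mm, with an upright blade. Origin: underside, below the blade; reaches y = -68.5 to +62.5. Two keyholes along y: slots 12 mm wide, narrow ends at y = -13.5 and 54.5, wide ends (26 mm across) centred at y = -47.5 and 20.5. Starts with the studs in the slots; moved about 26 mm to its +y (origin at fixture x 115, y 13.5 mm) it lifts off upward.
- lock_blade (a point): Grip point on the lock plate's blade, 105 mm above the plate's underside and 23 mm below the blade's top (axes as the plate's). The blade is 8 mm thick along y and 40 mm wide along x; the gripper can pinch it from above across its thickness.
- standpipe_axis (a point): Point on the axis of the fixed upright dark steel standpipe (pipe 34 mm, collar 44 mm across, foot flange 64 mm, 144 mm high), 134 mm above the bench.
- plank: Fixed wooden plank lying on the bench, 110 mm (x) by 400 mm (y), 24 mm thick. Origin: centre of its underside.
- timber_mid (a point): Centre of the loose timber block standing on the plank: 62 mm (x) by 106 mm (y), 155 mm high; its 62 mm side runs roughly along the plank's length. It may stand anywhere from the plank's middle to 90 mm to either side of it. Leave it.
- tin_mid (a point): Centre of a loose round tin, 67 mm across, 60 mm high. Leave it.
- cup_mid (a point): Centre of a loose rusty metal cup with rods in it, 70 mm across, 114 mm high over all. Leave it.
Things that resemble listed ones, but are neither listed nor needed, are in the scene too. There is more than one size of the lock_plate; the one meant has the size given above. Of the things shaped like the part that bears standpipe_axis, the dark steel one is meant.

How it is judged:
On the way, in this order (a step that is already met when the one before it is completed fails the run):
1. the lock plate lies flat on the plank, let go (x of lock_plate in the frame of plank between -0.04 and 0.04 m and y of lock_plate in the frame of plank between -0.18 and 0.18 m and z of lock_plate in the frame of plank between 0.02 and 0.029 m and angle between lock_plate's own z axis and vertical below 0.06 rad and contact force between lock_plate and the fingers below 0.1 N and value of joint elbow above 0.2 rad), for 0.2 s.
2. the elbow is screwed down into its stiff threads (value of joint elbow below -1.6 rad), for 0.1 s.
At the end, for the whole second after the job is handed in: Elbow at rest in its stiff threads, its outlet toward the standpipe and the line of its arm within 15 mm of the standpipe's axis; lock plate at rest flat on the plank, its origin within 40 mm of the plank's centre line and 180 mm of its middle (y of standpipe_axis in the frame of elbow_arm between -0.015 and 0.015 m and x of standpipe_axis in the frame of elbow_arm above 0 m and value of joint elbow below -1.6 rad and x of lock_plate in the frame of plank between -0.04 and 0.04 m and y of lock_plate in the frame of plank between -0.18 and 0.18 m and z of lock_plate in the frame of plank between 0.02 and 0.029 m and angle between lock_plate's own z axis and vertical below 0.06 rad and linear speed of lock_plate below 0.02 m/s and velocity of joint elbow between -0.03 and 0.03 rad/s); the robot touches nothing.
It fails at once if the elbow is turned past the standpipe (arm line more than 30 mm beyond its axis) (y of standpipe_axis in the frame of elbow_arm above 0.03 m and x of standpipe_axis in the frame of elbow_arm above 0 m).
It fails at once if the timber block, tin or cup is moved more than 25 mm (distance of any of timber_mid, tin_mid, cup_mid from where it was at the start of the episode above 0.025 m).
It also fails if it takes over 67 s, if anything falls off the work surface, if the arm or the gripper's body presses on something with over 40 N, if the wrist force passes 120 N, or if a joint passes its speed limit or range.

## Working session

There is one attempt and no reset: what is moved stays moved. The work goes in short steps, Python scripts to look and compute and a tool call to move; the robot and the scene stay as the last step left them, time stands still between calls to the robot, and variables do not carry over. Pictures are saved under pics/ and viewed, at most 10 in all, crops included, and the job is handed in when it is done.

Besides the shell and the picture viewer there is one more tool, called after "Emit:" as name(argument=value, ...) on one line, values as JSON. move_arm: Moves the arm, as the interface text tells. Its arguments: {"type":"object","properties":{"translation":{"type":"array"},"rotation":{"type":"array"},"gripper":{"type":"array"},"newtons":{"type":"number"}},"required":["translation","rotation","gripper"]}

```bash
mkdir -p pics; ls
cat > h.py <<'E'
import numpy as np, cv2
from station import env, optics, nets
from scipy.spatial.transform import Rotation as Ro
def cam(n):
    m=optics.camera_model(n); f=240/np.tan(np.radians(m["vfov"])/2)
    if "hand_eye" in m:
        s=env.observe(); q=s["eef_rot"]; T=np.eye(4); T[:3,:3]=Ro.from_quat([q[1],q[2],q[3],q[0]]).as_matrix(); T[:3,3]=s["eef_pos"]
        T=T@np.array(m["hand_eye"]); R=T[:3,:3].T; t=-R@T[:3,3]
    else: R=np.array(m["R"]); t=np.array(m["t"])
    return f,m["cx"],m["cy"],R,t
def cloud(c,d):
    f,cx,cy,R,t=c; v,u=np.mgrid[:480,:640]
    P=np.stack([(u-cx)/f*d,(v-cy)/f*d,d],-1)
    return (P-t)@R   # R^T (P-t)
def proj(c,X):
    f,cx,cy,R,t=c; p=R@np.array(X)+t; return p[0]/p[2]*f+cx,p[1]/p[2]*f+cy
def snap(n,save=None):
    c=cam(n); im,d=optics.snapshot(n)
    if save: cv2.imwrite(save,im[:,:,::-1])
    W=cloud(c,d); W[d<=0]=np.nan
    return c,im,d,W
E
python3 - <<'E'
from h import *
s=env.observe(); print({k:np.round(v,3) for k,v in s.items()})
out=[]
for n in("scene","top"):
    c,im,d,W=snap(n); out.append(im); np.savez(f"{n}.npz",W=W,im=im,d=d); print(n,np.round(-c[3].T@c[4],3))
    for th in("clamp_fixture","elbow_arm","lock_plate","standpipe_axis","plank","timber_mid","tin_mid","cup_mid"):
        for r in nets.cut_out(n,th)[:4]:
            p=W[r["pixels"]]; p=p[~np.isnan(p[:,0])]
            print(n,th,round(r["confidence"],2),np.round(r["bbox"]).astype(int),"med",np.round(np.median(p,0),3),"lo",np.round(np.percentile(p,3,axis=0),3),"hi",np.round(np.percentile(p,97,axis=0),3)) if len(p) else 0
    cv2.imwrite(f"pics/{n}0.png",im[:,:,::-1])
E
```

```text
pics
{'t': np.float64(0.0), 'q': array([ 1.091,  0.577,  0.025,  1.438, -0.015,  1.129, -0.057]), 'joint_velocities': array([-0.002,  0.   , -0.   , -0.001,  0.   ,  0.001, -0.   ]), 'joint_torque': array([-0.0000e+00, -7.6576e+01,  2.2500e+00, -2.8598e+01,  1.5000e-02,
        1.3000e-02, -0.0000e+00]), 'eef_pos': array([ 0.26 , -0.622,  0.23 ]), 'eef_rot': array([-0.001,  0.98 ,  0.197, -0.   ]), 'contact_force': array([0.923, 0.093, 0.908]), 'ft_torque': array([-0.047,  0.001,  0.038]), 'grasp_force': np.float64(0.0), 'grip_width': np.float64(0.086)}
scene [0.033 0.739 0.896]
scene clamp_fixture 0.92 [174 275 130  82] med [0.574 0.005 0.02 ] lo [ 0.505 -0.087  0.003] hi [0.71  0.06  0.146]
scene elbow_arm 0.59 [194 276  78  32] med [0.588 0.006 0.139] lo [ 0.551 -0.048  0.091] hi [0.637 0.075 0.149]
scene lock_plate 0.65 [194 258  47  70] med [ 0.674 -0.043  0.022] lo [ 0.652 -0.079  0.014] hi [0.705 0.013 0.138]
scene lock_plate 0.61 [312 148  69  70] med [ 0.549 -0.541  0.01 ] lo [ 0.509 -0.597  0.002] hi [ 0.666 -0.486  0.172]
scene standpipe_axis 0.83 [352 252  30  68] med [ 0
[... 1374 characters left out ...]
71]
top standpipe_axis 0.8 [263 286  34  34] med [ 0.389 -0.197  0.141] lo [ 0.366 -0.22   0.003] hi [ 0.413 -0.167  0.146]
top standpipe_axis 0.71 [267 344  31  35] med [ 0.28  -0.202  0.142] lo [ 0.252 -0.227  0.006] hi [ 0.304 -0.176  0.148]
top plank 0.59 [321 164  71 192] med [ 0.442 -0.348  0.023] lo [ 0.299 -0.407  0.014] hi [ 0.678 -0.291  0.029]
top timber_mid 0.62 [330 203  63  46] med [ 0.52  -0.345  0.177] lo [ 0.5   -0.396  0.041] hi [ 0.558 -0.296  0.182]
top tin_mid 0.9 [272 100  31  33] med [ 0.784 -0.204  0.057] lo [ 0.76  -0.233  0.005] hi [ 0.821 -0.174  0.062]
top cup_mid 0.81 [273 230  29  38] med [ 0.506 -0.211  0.005] lo [ 0.469 -0.242 -0.002] hi [ 0.534 -0.182  0.079]
```

Run:
```python
import cv2,numpy as np
a=cv2.imread("pics/scene0.png");b=cv2.imread("pics/top0.png")
cv2.imwrite("pics/c1.png",cv2.resize(a[120:400,120:500],(800,590)))
cv2.imwrite("pics/c2.png",cv2.resize(b[80:400,90:500],(768,600)))
```

```text
(no output)
```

View pics/c1.png

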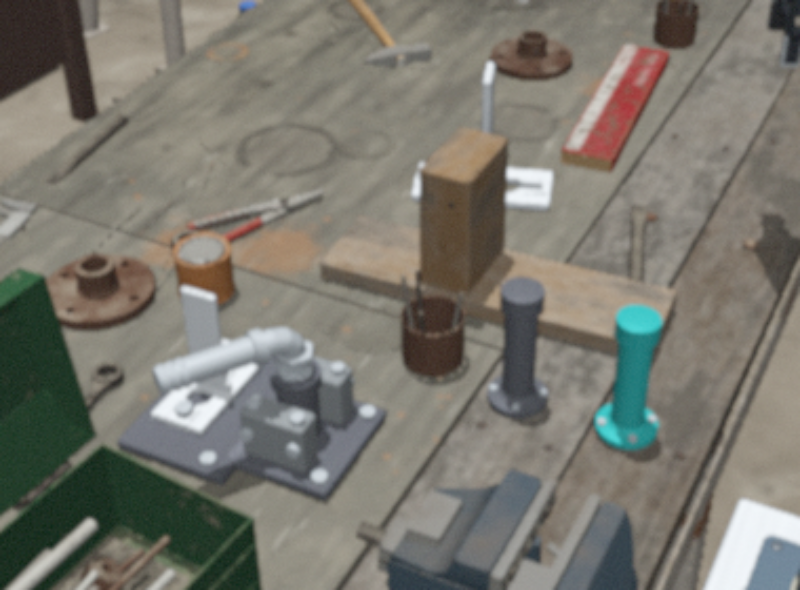

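View pics/c2.png

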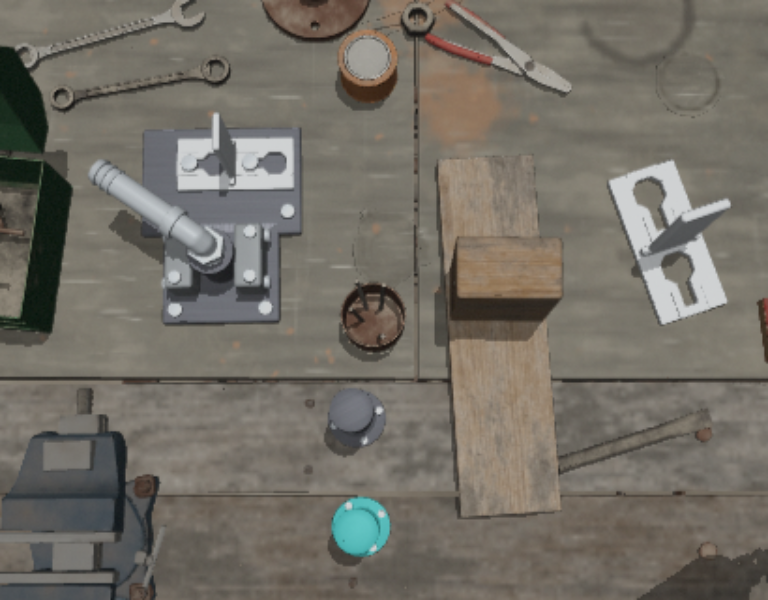

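c1 and c2 show the lock plate candidates: the one under the stud heads at full-image top px (216,163), and a larger loose one at (446,210), beyond the plank. I choose the one in the fixture. The standpipes are dark (280,303) and teal (282,361); I choose the dark one. Wide keyhole ends are on the image right, so the plate slides to world +y.

Run:
```python
from h import *
print(np.round(optics.camera_model("wrist")["hand_eye"],3), optics.camera_model("wrist")["vfov"])
z=np.load("top.npz"); W=z["W"]; f=cam("top")[0]; print("f",f)
def reg(x0,x1,y0,y1,z0,z1):
    m=(W[...,0]>x0)&(W[...,0]<x1)&(W[...,1]>y0)&(W[...,1]<y1)&(W[...,2]>z0)&(W[...,2]<z1); return W[m]
def rect(p): r=cv2.minAreaRect((p[:,:2]*1000).astype(np.float32)); return np.round(r[0],1),np.round(r[1],1),round(r[2],2)
print("plate",rect(reg(.6,.75,-.14,.05,.0165,.024)))
print("plank",rect(reg(.2,.75,-.43,-.27,.018,.03)))
print("timber top",rect(reg(.45,.62,-.43,-.27,.172,.19)))
b=reg(.6,.75,-.14,.05,.06,.145); print("blade",len(b),b.min(0),b.max(0),b.mean(0))
a=reg(.5,.72,-.08,.12,.115,.16); 
print("arm",len(a),rect(a), cv2.fitLine((a[:,:2]).astype(np.float32),cv2.DIST_HUBER,0,.001,.001).ravel())
print("base",rect(reg(.45,.75,-.15,.08,.007,.0165)))
for nm,(x0,x1,y0,y1) in dict(dark=(.35,.43,-.24,-.15)).items():
    p=reg(x0,x1,y0,y1,.135,.155); print(nm,cv2.minEnclosingCircle((p[:,:2]*1000).astype(np.float32)),p.mean(0))
```

```text
[[ 0.    -0.945 -0.327  0.084]
 [ 1.     0.001 -0.001 -0.001]
 [ 0.001 -0.327  0.945 -0.142]
 [ 0.     0.     0.     1.   ]] 67.34825400155479
f 607.7031694018086
plate (array([660.3, -39.2]), array([119.8, 173.4]), 2.22)
plank (array([ 490.5, -356.7]), array([400. , 126.2]), 3.67)
timber top (array([ 531. , -348.1]), array([ 62.7, 105.3]), 0.0)
blade 398 [ 0.60001648 -0.07986175  0.06021258] [0.70002418 0.04999286 0.14498772] [ 0.64882636 -0.01758237  0.12651246]
arm 1290 (array([608.7, -14. ]), array([136.2, 146.9]), 25.14) [0.5310603 0.847334  0.600974  0.012203 ]
base (array([590.4, -39.4]), array([269.3, 179.9]), 1.56)
dark ((394.2513122558594, -193.4131622314453), 21.93492889404297) [ 0.39388528 -0.19357001  0.14295012]
```

Emit:
move_arm(translation=[[0, 0, -0.03], [0, 0, -0.03], [0, 0, -0.03], [0, 0, -0.03]], rotation=[[0, 0, 5.7], [0, 0, 5.7], [0, 0, 5.7], [0, 0, 5.7]], gripper=[0.05, 0.05, 0.05, 0.05])

```text
t: 1.3
eef_pos: [0.2602, -0.6226, 0.3526]
eef_rot: [0.0, 1.0, -0.003, 0.0]
contact_force: [0.4, -1.0, 0.0]
grip_width: 0.0497
grasp_force: 0.0
```

Emit:
move_arm(translation=[[0.027, -0.038, 0], [0.027, -0.038, 0], [0.027, -0.038, 0], [0.027, -0.038, 0], [0.027, -0.038, 0], [0.027, -0.038, 0], [0.027, -0.038, 0], [0.027, -0.038, 0], [0.027, -0.038, 0], [0.027, -0.038, 0], [0.027, -0.038, 0], [0.027, -0.038, 0], [0.027, -0.038, 0], [0.027, -0.038, 0], [0.027, -0.038, 0], [0, 0, 0], [0, 0, 0]], rotation=[[0, 0, 0], [0, 0, 0], [0, 0, 0], [0, 0, 0], [0, 0, 0], [0, 0, 0], [0, 0, 0], [0, 0, 0], [0, 0, 0], [0, 0, 0], [0, 0, 0], [0, 0, 0], [0, 0, 0], [0, 0, 0], [0, 0, 0], [0, 0, 0], [0, 0, 0]], gripper=[0.05, 0.05, 0.05, 0.05, 0.05, 0.05, 0.05, 0.05, 0.05, 0.05, 0.05, 0.05, 0.05, 0.05, 0.05, 0.05, 0.05])

```text
t: 3.0
eef_pos: [0.6668, -0.0523, 0.3506]
eef_rot: [-0.0, 1.0, 0.0, -0.0]
contact_force: [-0.2, -0.9, 0.0]
grip_width: 0.0505
grasp_force: 0.0
```

Run:
```python
from h import *
print(env.observe()["eef_pos"],env.observe()["t"])
c,im,d,W=snap("wrist","pics/w1.png"); np.savez("w1.npz",W=W,im=im,d=d)
r=nets.cut_out("wrist","lock_plate"); e=nets.cut_out("wrist","elbow_arm")
for q in r: print("lp",q["confidence"],q["bbox"])
m=r[0]["pixels"]; p=W[m]; p=p[~np.isnan(p[:,0])]
def rect(p): r=cv2.minAreaRect((p[:,:2]*1000).astype(np.float32)); return np.round(r[0],1),np.round(r[1],1),round(r[2],2)
print("plate",rect(p[(p[:,2]>.016)&(p[:,2]<.024)]))
b=p[(p[:,2]>.05)]; print("blade",len(b),np.percentile(b,2,axis=0),np.percentile(b,98,axis=0))
t=b[b[:,2]>.13]; print("blade top",len(t),rect(t),t.mean(0))
q=W[e[0]["pixels"]]; q=q[q[:,2]>.12]; print("arm",e[0]["confidence"],rect(q),cv2.fitLine((q[:,:2]).astype(np.float32),cv2.DIST_HUBER,0,.001,.001).ravel(),np.nanmax(q[:,2]))
```

```text
[ 0.66678292 -0.05227861  0.35059646] 3.0
lp 0.94 [275.3, 143.9, 100.7, 66.9]
lp 0.52 [636.6, 178.7, 3.4, 89.2]
plate (array([681.2, -51.8]), array([ 60.1, 131.1]), 1.35)
blade 374 [ 0.66355628 -0.05249803  0.06126143] [ 0.70103147 -0.04543532  0.14056491]
blade top 304 (array([681.4, -48.9]), array([39.4,  7.1]), 0.11) [ 0.68251791 -0.04905614  0.13872865]
arm 0.85 (array([602.6,  11.3]), array([144.2,  27.4]), 57.22) [0.54800534 0.83647484 0.6123613  0.01989163] 0.1521730996599294
```

View pics/w1.png

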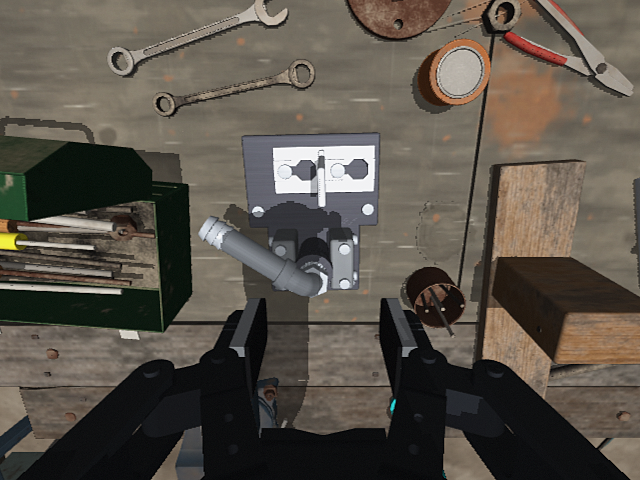

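The w1 picture shows the plate at px (325,172), with the blade edge-on at (320,178), stud heads at (285,172) and (337,172), and the arm tip at (212,230). The measured plate is 60×131 mm, so this is the right one. Now I grip the blade.

Emit:
move_arm(translation=[[0.015, -0.003, 0.03], [0, 0, 0.04], [0, 0, 0.04], [0, 0, 0.04], [0, 0, 0.04], [0, 0, 0.03], [0, 0, 0.02], [0, 0, 0.012], [0, 0, 0], [0, 0, 0], [0, 0, 0], [0, 0, 0], [0, 0, 0], [0, 0, 0]], rotation=[[0, 0, -1.5], [0, 0, 0], [0, 0, 0], [0, 0, 0], [0, 0, 0], [0, 0, 0], [0, 0, 0], [0, 0, 0], [0, 0, 0], [0, 0, 0], [0, 0, 0], [0, 0, 0], [0, 0, 0], [0, 0, 0]], gripper=[0.05, 0.05, 0.05, 0.05, 0.05, 0.05, 0.05, 0.05, 0.05, 0.0, 0.0, 0.0, 0.0, 0.0], newtons=80)

```text
t: 4.55
eef_pos: [0.6822, -0.0507, 0.1007]
eef_rot: [0.0, 1.0, 0.012, 0.001]
contact_force: [-1.0, -0.2, 7.7]
grip_width: 0.0071
grasp_force: 78.0
```

Run:
```python
from h import *
z=np.load("w1.npz"); W=z["W"]
q=W[(W[...,1]>.08)&(W[...,1]<.4)&(W[...,2]>.03)&(W[...,0]>.45)&(W[...,0]<.75)&(W[...,2]>.06)]
print("chest",np.nanmin(q,0),[ (z0,q[(q[:,2]>z0)][:,1].min()) for z0 in (.06,.1,.15,.2)])
# arm pieces in fixture
a=W[(abs(W[...,0]-.6)<.09)&(abs(W[...,1]-.02)<.09)&(W[...,2]>.12)&(W[...,2]<.16)]
o=np.array([.566,-.039])
for r0 in(.04,.06,.08,.1,.12):
    r=np.hypot(*(a[:,:2]-o).T); s=a[(r>r0)&(r<r0+.02)]
    s=s[s[:,1]>-.02]; s=s[s[:,2]>s[:,2].max()-.006]; m=s[:,:2].mean(0); print(r0,len(s),m,s[:,2].max(),np.degrees(np.arctan2(*(m-o)[::-1])))
s=a[a[:,2]>.14]
p=W[(W[...,0]>.29)&(W[...,0]<.70)&(W[...,1]<-.25)&(W[...,1]>-.45)&(abs(W[...,2]-.024)<.005)]; print("plank w",p.min(0),p.max(0))
z=np.load("top.npz");W=z["W"]
for x in(.32,.36,.40,.44,.46,.6,.64,.67):
    p=W[(abs(W[...,0]-x)<.004)&(W[...,1]<-.25)&(W[...,1]>-.45)&(abs(W[...,2]-.024)<.006)]; print(x,np.round([p[:,1].min(),p[:,1].max(),p[:,1].min()/2+p[:,1].max()/2,np.median(p[:,2])],4))
```

```text
chest [0.48980771 0.12682587 0.06000196] [(0.06, np.float64(0.12682587368595266)), (0.1, np.float64(0.12682587368595266)), (0.15, np.float64(0.12682587368595266)), (0.2, np.float64(0.12682587368595266))]
0.04 236 [0.59291156 0.00075612] 0.15144934189804898 55.90529824733647
0.06 330 [0.60575383 0.01848449] 0.14832055836571095 55.33391054412337
0.08 338 [0.61709278 0.03511478] 0.14852172481221937 55.41863977447951
0.1 282 [0.62791147 0.05219207] 0.15062996510166757 55.8269105735736
0.12 214 [0.63749473 0.06594388] 0.1500481690324875 55.734715964709146
plank w [ 0.31175008 -0.4120557   0.01900555] [ 0.69314947 -0.27955359  0.02897923]
0.32 [-0.4141 -0.3057 -0.3599  0.0233]
0.36 [-0.446  -0.3019 -0.3739  0.0231]
0.4 [-0.4093 -0.2999 -0.3546  0.0234]
0.44 [-0.406  -0.298  -0.352   0.0235]
0.46 [-0.4057 -0.296  -0.3509  0.0237]
0.6 [-0.3959 -0.2881 -0.342   0.0236]
0.64 [-0.3948 -0.2842 -0.3395  0.0234]
0.67 [-0.3907 -0.2841 -0.3374  0.0239]
```

Emit:
move_arm(translation=[[0, -0.004, 0], [0, -0.005, 0], [0, -0.005, 0], [0, -0.005, 0], [0, -0.004, 0], [0, -0.003, 0], [0, 0, 0], [0, 0, 0]], rotation=[[0, 0, 0], [0, 0, 0], [0, 0, 0], [0, 0, 0], [0, 0, 0], [0, 0, 0], [0, 0, 0], [0, 0, 0]], gripper=[0, 0, 0, 0, 0, 0, 0, 0])

```text
t: 5.35
eef_pos: [0.6821, -0.0256, 0.1007]
eef_rot: [0.001, 1.0, 0.012, 0.002]
contact_force: [2.0, -3.1, 6.3]
grip_width: 0.0073
grasp_force: 79.5
```

Run:
```python
from h import *
s=env.observe(); print(s["eef_pos"],s["contact_force"],s["ft_torque"])
im,_=optics.snapshot("wrist"); t,_=optics.snapshot("top"); s=optics.snapshot("scene")[0]
a=cv2.resize(t[130:210,160:280],(480,320),interpolation=2); b=cv2.resize(s[250:345,170:290],(404,320),interpolation=2)
cv2.imwrite("pics/g1.png",cv2.resize(np.hstack([a,b]),(796,288))[:,:,::-1])
```

```text
[ 0.68209909 -0.02560268  0.10068393] [ 1.96583843 -3.09659725  6.28293794] [-0.67439687 -0.22280476  0.05974387]
```

View pics/g1.png

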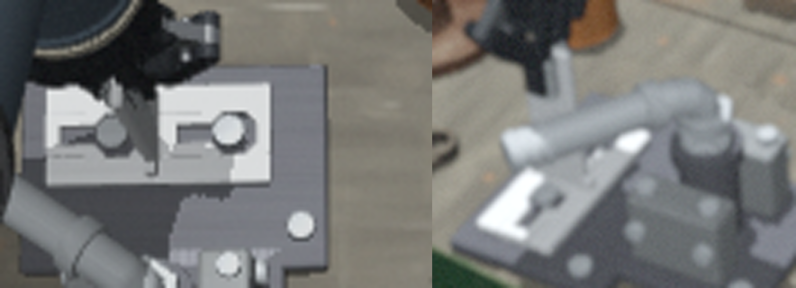

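g1 shows both stud heads almost centred in the wide ends (right head at (230,130), hole centre about (236,132)). About 1.5 mm is left to go, then I lift gently.

Emit:
move_arm(translation=[[0, -0.0015, 0], [0, 0, -0.002], [0, 0, -0.004], [0, 0, -0.005], [0, 0, -0.005], [0, 0, -0.005], [0, 0, -0.005]], rotation=[[0, 0, 0], [0, 0, 0], [0, 0, 0], [0, 0, 0], [0, 0, 0], [0, 0, 0], [0, 0, 0]], gripper=[0, 0, 0, 0, 0, 0, 0])

```text
t: 6.2
eef_pos: [0.6808, -0.0231, 0.1258]
eef_rot: [-0.0, 1.0, 0.012, 0.0]
contact_force: [-1.2, -0.1, -3.8]
grip_width: 0.0068
grasp_force: 77.8
```

Emit:
move_arm(translation=[[0, 0, -0.03], [0, 0, -0.04], [0, 0, -0.045], [0, 0, -0.045], [0, 0, -0.045], [0, 0, -0.03], [-0.0244, 0.0291, 0], [-0.0244, 0.0291, 0], [-0.0244, 0.0291, 0], [-0.0244, 0.0291, 0], [-0.0244, 0.0291, 0], [-0.0244, 0.0291, 0], [-0.0244, 0.0291, 0], [-0.0244, 0.0291, 0], [-0.0244, 0.0291, 0], [-0.0244, 0.0291, 0], [-0.0244, 0.0291, 0], [0, 0, 0], [0, 0, 0], [0, 0, 0]], rotation=[[0, 0, 0], [0, 0, 0], [0, 0, 0], [0, 0, 0], [0, 0, 0], [0, 0, 0], [0, 0, 0], [0, 0, 0], [0, 0, 0], [0, 0, 0], [0, 0, 0], [0, 0, 0], [0, 0, 0], [0, 0, 0], [0, 0, 0], [0, 0, 0], [0, 0, 0], [0, 0, 0], [0, 0, 0], [0, 0, 0]], gripper=[0, 0, 0, 0, 0, 0, 0, 0, 0, 0, 0, 0, 0, 0, 0, 0, 0, 0, 0, 0])

```text
t: 8.2
eef_pos: [0.4208, -0.3487, 0.3604]
eef_rot: [-0.0, 1.0, 0.013, 0.0]
contact_force: [0.5, 0.2, -3.6]
grip_width: 0.0068
grasp_force: 78.6
```

Run:
```python
from h import *
s=env.observe(); print(s["eef_pos"],s["eef_rot"],s["grip_width"],s["contact_force"])
im,_=optics.snapshot("top"); cv2.imwrite("pics/p1.png",cv2.resize(im[150:400,220:480],(624,600))[:,:,::-1])
```

```text
[ 0.42079418 -0.34874756  0.36044972] [-3.09882921e-04  9.99919700e-01  1.26657897e-02  2.73828158e-04] 0.00677465671292656 [ 0.4656559   0.23537347 -3.62559235]
```

View pics/p1.png

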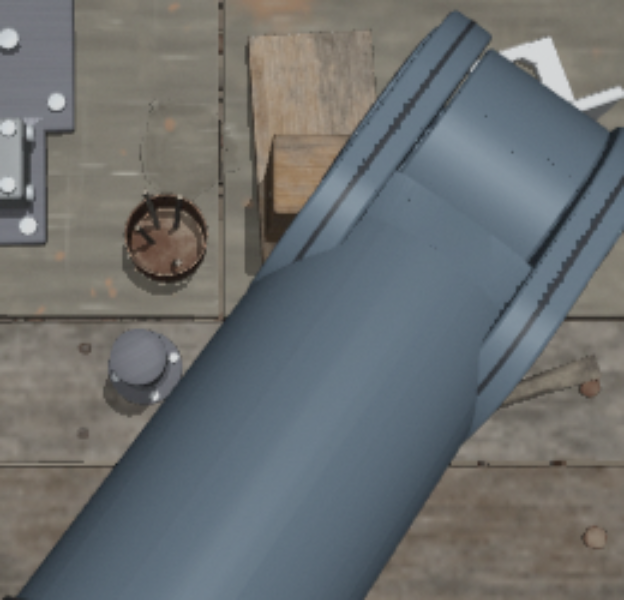

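Emit:
move_arm(translation=[[0, 0.002, 0.03], [0, 0, 0.04], [0, 0, 0.04], [0, 0, 0.04], [0, 0, 0.04], [0, 0, 0.03], [0, 0, 0.015], [0, 0, 0.005], [0, 0, 0.003], [0, 0, 0.002], [0, 0, 0.002], [0, 0, 0]], rotation=[[0, 0, 0], [0, 0, 0], [0, 0, 0], [0, 0, 0], [0, 0, 0], [0, 0, 0], [0, 0, 0], [0, 0, 0], [0, 0, 0], [0, 0, 0], [0, 0, 0], [0, 0, 0]], gripper=[0, 0, 0, 0, 0, 0, 0, 0, 0, 0, 0, 0])

```text
t: 9.45
eef_pos: [0.4205, -0.3518, 0.1138]
eef_rot: [0.0, 1.0, 0.012, 0.0]
contact_force: [-0.3, 0.1, -3.0]
grip_width: 0.0072
grasp_force: 78.6
```

Emit:
move_arm(translation=[[0, 0, 0.001], [0, 0, 0.001], [0, 0, 0]], rotation=[[0, 0, 0], [0, 0, 0], [0, 0, 0]], gripper=[0, 0, 0])

```text
t: 9.75
eef_pos: [0.4209, -0.3518, 0.1126]
eef_rot: [0.0, 1.0, 0.012, 0.001]
contact_force: [-0.2, 2.4, 9.2]
grip_width: 0.0072
grasp_force: 80.9
```

Emit:
move_arm(translation=[[0, 0, 0], [0, 0, 0], [0, 0, 0], [0, 0, 0], [0, 0, 0], [0, 0, -0.02], [0, 0, -0.04], [0, 0, -0.04], [0, 0, -0.04], [0, 0, -0.04], [0, 0, -0.04], [0, 0, 0]], rotation=[[0, 0, 0], [0, 0, 0], [0, 0, 0], [0, 0, 0], [0, 0, 0], [0, 0, 0], [0, 0, 0], [0, 0, 0], [0, 0, 0], [0, 0, 0], [0, 0, 0], [0, 0, 0]], gripper=[0.03, 0.03, 0.03, 0.03, 0.03, 0.03, 0.03, 0.03, 0.03, 0.03, 0.03, 0.03])

```text
t: 10.95
eef_pos: [0.4218, -0.3532, 0.3367]
eef_rot: [0.003, 1.0, 0.012, 0.004]
contact_force: [0.3, -0.3, -0.6]
grip_width: 0.0301
grasp_force: 0.0
```

Run:
```python
from h import *
c,im,d,W=snap("wrist","pics/w2.png")
def rect(p): r=cv2.minAreaRect((p[:,:2]*1000).astype(np.float32)); return np.round(r[0],1),np.round(r[1],1),round(r[2],2)
for q in nets.cut_out("wrist","lock_plate"):
    p=W[q["pixels"]]; p=p[~np.isnan(p[:,0])]; f=p[(p[:,2]>.027)&(p[:,2]<.037)]
    if len(f)>50:
        A=np.c_[f[:,:2],np.ones(len(f))]; k=np.linalg.lstsq(A,f[:,2],rcond=None)[0]
        print(q["confidence"],q["bbox"],rect(f),np.median(f[:,2]),"slope",k[:2])
s=nets.cut_out("wrist","standpipe_axis")
for q in s:
    p=W[q["pixels"]]; p=p[p[:,2]>.136]
    if len(p)>20: print("sp",q["confidence"],q["bbox"],cv2.minEnclosingCircle((p[:,:2]*1000).astype(np.float32)),p.mean(0))
print(env.observe()["eef_pos"])
```

```text
0.89 [271.5, 162.4, 104.2, 69.8] (array([ 420.7, -353.2]), array([ 59.3, 130.5]), 1.37) 0.03142853549629298 slope [0.00088689 0.00222479]
0.84 [448.3, 0.7, 164.7, 126.9] (array([ 585.6, -540.4]), array([10. , 44.5]), 4.0) 0.03125324972714219 slope [0.11960173 0.08256765]
sp 0.74 [132.4, 174.4, 92.0, 78.7] ((394.35223388671875, -192.3119354248047), 22.467042922973633) [ 0.39626079 -0.19363345  0.14275196]
sp 0.7 [155.2, 261.7, 77.8, 93.5] ((277.59100341796875, -198.17379760742188), 22.525306701660156) [ 0.28061004 -0.19934459  0.14388025]
[ 0.41994029 -0.35143142  0.33065227]
```

View pics/w2.png

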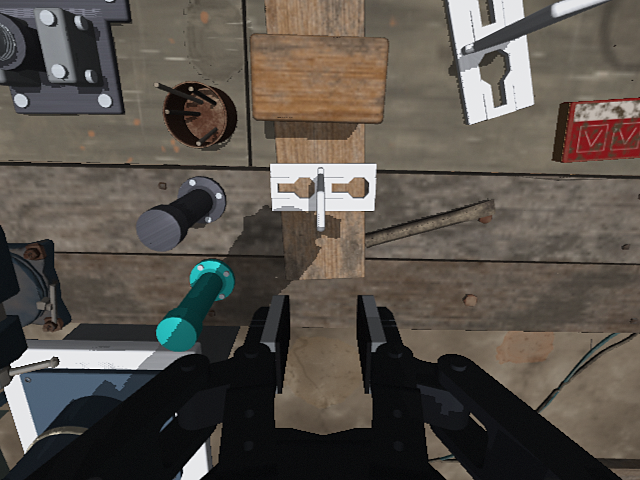

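w2 shows the lock plate lying flat across the plank, centred at px (323,187), clear of the timber at (320,78). The dark standpipe is at (180,215), measured at (0.394,-0.193). Next I go to the trailing side of the arm.

Emit:
move_arm(translation=[[0, 0, -0.01], [0.0162, -0.0401, 0], [0.0162, -0.0401, 0], [0.0162, -0.0401, 0], [0.0162, -0.0401, 0], [0.0162, -0.0401, 0], [0.0162, -0.0401, 0], [0.0162, -0.0401, 0], [0.0162, -0.0401, 0], [0.0162, -0.0401, 0], [0.0162, -0.0401, 0], [0, 0, 0], [0, 0, 0]], rotation=[[0, 0, 1.4], [0, 0, 0], [0, 0, 0], [0, 0, 0], [0, 0, 0], [0, 0, 0], [0, 0, 0], [0, 0, 0], [0, 0, 0], [0, 0, 0], [0, 0, 0], [0, 0, 0], [0, 0, 0]], gripper=[0, 0, 0, 0, 0, 0, 0, 0, 0, 0, 0, 0, 0])

```text
t: 12.4
eef_pos: [0.5822, 0.0502, 0.3403]
eef_rot: [0.0, 1.0, 0.0, -0.001]
contact_force: [0.0, -1.8, 0.1]
grip_width: 0.0003
grasp_force: 0.0
```

Run:
```python
from h import *
s=env.observe(); print(s["eef_pos"],s["eef_rot"],s["q"])
im,_=optics.snapshot("scene"); cv2.imwrite("pics/s2.png",cv2.resize(im[100:420,60:480],(788,600))[:,:,::-1])
```

```text
[0.58222511 0.05015733 0.34027117] [ 1.91565587e-04  9.99999235e-01  4.85094972e-04 -1.12141663e-03] [-0.10481214  0.36466692 -0.09169748  1.50043079  0.03404184  1.2803306
 -1.77016374]
```

View pics/s2.png

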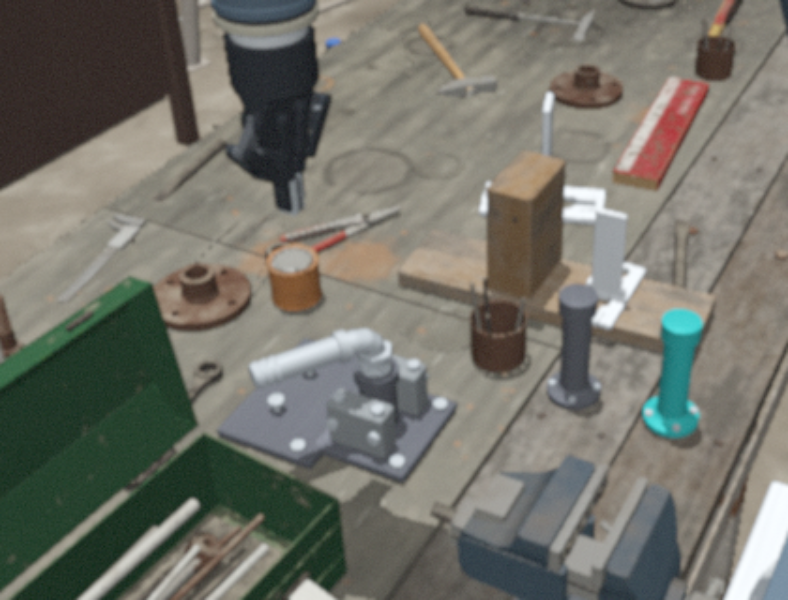

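s2 shows the closed fingers at px (288,200), above the trailing side of the arm at (310,358). The path down is clear of the chest.

Emit:
move_arm(translation=[[0, 0, 0.03], [0, 0, 0.04], [0, 0, 0.04], [0, 0, 0.04], [0, 0, 0.04], [0, 0, 0.025], [0, 0, 0.013], [0, 0, 0]], rotation=[[0, 0, 0], [0, 0, 0], [0, 0, 0], [0, 0, 0], [0, 0, 0], [0, 0, 0], [0, 0, 0], [0, 0, 0]], gripper=[0, 0, 0, 0, 0, 0, 0, 0])

```text
t: 13.25
eef_pos: [0.5815, 0.0478, 0.1121]
eef_rot: [0.0, 1.0, -0.001, -0.001]
contact_force: [-0.2, 0.3, 0.0]
grip_width: -0.0003
grasp_force: 0.0
```

Run:
```python
import numpy as np
# world steps on the circle r=.09 about fixture axis; tool x=world x, tool y=-world y
o=np.array([.566,-.0387]); r=.09
for a,b,n in((80.2,0,20),(0,-80,20),(-80,-100,5)):
    A=np.radians(np.linspace(a,b,n+1)); P=o+r*np.c_[np.cos(A),np.sin(A)]; D=np.diff(np.round(P,4),axis=0)
    print([[round(x,4),round(-y,4),0] for x,y in D])
```

```text
[[np.float64(0.0062), np.float64(0.0013), 0], [np.float64(0.006), np.float64(0.0017), 0], [np.float64(0.006), np.float64(0.0022), 0], [np.float64(0.0057), np.float64(0.0025), 0], [np.float64(0.0056), np.float64(0.0029), 0], [np.float64(0.0053), np.float64(0.0034), 0], [np.float64(0.0051), np.float64(0.0037), 0], [np.float64(0.0049), np.float64(0.004), 0], [np.float64(0.0045), np.float64(0.0044), 0], [np.float64(0.0042), np.float64(0.0046), 0], [np.float64(0.0039), np.float64(0.005), 0], [np.float64(0.0036), np.float64(0.0052), 0], [np.float64(0.0031), np.float64(0.0055), 0], [np.float64(0.0028), np.float64(0.0056), 0], [np.float64(0.0023), np.float64(0.0058), 0], [np.float64(0.002), np.float64(0.006), 0], [np.float64(0.0015), np.float64(0.0061), 0], [np.float64(0.0011), np.float64(0.0062), 0], [np.float64(0.0007), np.float64(0.0063), 0], [np.float64(0.0002), np.float64(0.0063), 0]]
[[np.float64(-0.0002), np.float64(0.0063), 0], [np.float64(-0.0007), np.float64(0.0062), 0], [np.float64(-0.0011), np.float64(0.0062), 0], [np.float64(-0.0015), np.float64(0.0061), 0], [np.float64(-0.0019)
[... 241 characters left out ...]
(0.005), 0], [np.float64(-0.0042), np.float64(0.0046), 0], [np.float64(-0.0045), np.float64(0.0044), 0], [np.float64(-0.0048), np.float64(0.004), 0], [np.float64(-0.0051), np.float64(0.0037), 0], [np.float64(-0.0053), np.float64(0.0033), 0], [np.float64(-0.0055), np.float64(0.003), 0], [np.float64(-0.0058), np.float64(0.0025), 0], [np.float64(-0.0059), np.float64(0.0022), 0], [np.float64(-0.006), np.float64(0.0017), 0], [np.float64(-0.0062), np.float64(0.0013), 0]]
[[np.float64(-0.0062), np.float64(0.0009), 0], [np.float64(-0.0063), np.float64(0.0004), 0], [np.float64(-0.0062), np.float64(-0.0), 0], [np.float64(-0.0063), np.float64(-0.0004), 0], [np.float64(-0.0062), np.float64(-0.0009), 0]]
```

Emit:
move_arm(translation=[[0.0062, 0.0013, 0], [0.006, 0.0017, 0], [0.006, 0.0022, 0], [0.0057, 0.0025, 0], [0.0056, 0.0029, 0], [0.0053, 0.0034, 0], [0.0051, 0.0037, 0], [0.0049, 0.004, 0], [0.0045, 0.0044, 0], [0.0042, 0.0046, 0], [0.0039, 0.005, 0], [0.0036, 0.0052, 0], [0.0031, 0.0055, 0], [0.0028, 0.0056, 0], [0.0023, 0.0058, 0], [0.002, 0.006, 0], [0.0015, 0.0061, 0], [0.0011, 0.0062, 0], [0.0007, 0.0063, 0], [0.0002, 0.0063, 0]], rotation=[[0, 0, 0], [0, 0, 0], [0, 0, 0], [0, 0, 0], [0, 0, 0], [0, 0, 0], [0, 0, 0], [0, 0, 0], [0, 0, 0], [0, 0, 0], [0, 0, 0], [0, 0, 0], [0, 0, 0], [0, 0, 0], [0, 0, 0], [0, 0, 0], [0, 0, 0], [0, 0, 0], [0, 0, 0], [0, 0, 0]], gripper=[0, 0, 0, 0, 0, 0, 0, 0, 0, 0, 0, 0, 0, 0, 0, 0, 0, 0, 0, 0])

```text
t: 15.25
eef_pos: [0.6574, -0.037, 0.1143]
eef_rot: [-0.002, 1.0, 0.001, 0.0]
contact_force: [-2.6, 8.4, -2.0]
grip_width: 0.0002
grasp_force: 3.4
```

Emit:
move_arm(translation=[[-0.0002, 0.0063, 0], [-0.0007, 0.0062, 0], [-0.0011, 0.0062, 0], [-0.0015, 0.0061, 0], [-0.0019, 0.006, 0], [-0.0024, 0.0058, 0], [-0.0027, 0.0057, 0], [-0.0032, 0.0054, 0], [-0.0035, 0.0052, 0], [-0.0039, 0.005, 0], [-0.0042, 0.0046, 0], [-0.0045, 0.0044, 0], [-0.0048, 0.004, 0], [-0.0051, 0.0037, 0], [-0.0053, 0.0033, 0], [-0.0055, 0.003, 0], [-0.0058, 0.0025, 0], [-0.0059, 0.0022, 0], [-0.006, 0.0017, 0], [-0.0062, 0.0013, 0]], rotation=[[0, 0, 0], [0, 0, 0], [0, 0, 0], [0, 0, 0], [0, 0, 0], [0, 0, 0], [0, 0, 0], [0, 0, 0], [0, 0, 0], [0, 0, 0], [0, 0, 0], [0, 0, 0], [0, 0, 0], [0, 0, 0], [0, 0, 0], [0, 0, 0], [0, 0, 0], [0, 0, 0], [0, 0, 0], [0, 0, 0]], gripper=[0, 0, 0, 0, 0, 0, 0, 0, 0, 0, 0, 0, 0, 0, 0, 0, 0, 0, 0, 0])

```text
t: 17.25
eef_pos: [0.5866, -0.1268, 0.1154]
eef_rot: [-0.001, 1.0, 0.0, 0.004]
contact_force: [8.4, 4.8, -2.5]
grip_width: -0.0005
grasp_force: 4.1
```

```bash
cat > arm.py <<'E'
from h import *
o=np.array([.566,-.0387]); sp=np.array([.3943,-.1928])
s=env.observe(); print(s["eef_pos"],s["contact_force"]); e=np.array(s["eef_pos"][:2])-o
print("pusher",np.hypot(*e),np.degrees(np.arctan2(e[1],e[0])))
for n in("wrist","scene","top"):
    c,im,d,W=snap(n); r=nets.cut_out(n,"elbow_arm")
    for q in r[:1]:
        m=q["pixels"].copy(); p=W[m]; rr=np.hypot(*(p[:,:2]-o).T)
        for lo in(.04,.07,.10):
            k=p[(rr>lo)&(rr<lo+.04)&(p[:,2]>.125)&(p[:,2]<.158)]
            if len(k)<15: continue
            h=np.percentile(k[:,2],97); k2=k[k[:,2]>h-.006]; mm=k2[:,:2].mean(0)-o
            print(n,round(q["confidence"],2),lo,len(k2),round(h,3),"angle",round(np.degrees(np.arctan2(mm[1],mm[0])),1))
t=sp-o; print("target",np.degrees(np.arctan2(t[1],t[0])))
E
python3 arm.py
```

```text
[ 0.58663371 -0.12681852  0.11536899] [ 8.3923142   4.83825848 -2.53124654]
pusher 0.09050206840465257 -76.8211411269109
wrist 0.86 0.04 251 0.145 angle -84.8
wrist 0.86 0.07 281 0.146 angle -92.7
wrist 0.86 0.1 71 0.147 angle -92.6
top 0.78 0.07 104 0.149 angle -94.1
top 0.78 0.1 147 0.149 angle -93.9
target -138.09216238555638
```

Emit:
move_arm(translation=[[-0.0062, 0.0009, 0], [-0.0063, 0.0004, 0], [-0.0062, 0, 0], [-0.0063, -0.0004, 0], [-0.0062, -0.0009, 0], [-0.0061, -0.0014, 0], [-0.006, -0.0018, 0], [0, 0, 0], [0, 0, 0]], rotation=[[0, 0, 0], [0, 0, 0], [0, 0, 0], [0, 0, 0], [0, 0, 0], [0, 0, 0], [0, 0, 0], [0, 0, 0], [0, 0, 0]], gripper=[0, 0, 0, 0, 0, 0, 0, 0, 0])

```text
t: 18.45
eef_pos: [0.5432, -0.1254, 0.1156]
eef_rot: [0.0, 1.0, -0.0, 0.004]
contact_force: [5.3, 0.9, 1.8]
grip_width: -0.0005
grasp_force: 2.7
```

```bash
python3 arm.py
```

```text
[ 0.54315002 -0.12538447  0.11556146] [5.33834065 0.89765541 1.80168335]
pusher 0.08964551296596115 -104.76722108170314
wrist 0.69 0.04 1684 0.148 angle -117.9
wrist 0.69 0.07 508 0.146 angle -121.2
wrist 0.69 0.1 284 0.146 angle -123.0
scene 0.58 0.04 121 0.147 angle -126.0
scene 0.58 0.07 115 0.146 angle -124.2
scene 0.58 0.1 90 0.147 angle -123.5
top 0.58 0.07 63 0.149 angle -121.9
top 0.58 0.1 160 0.149 angle -122.1
target -138.09216238555638
```

Emit:
move_arm(translation=[[-0.003, -0.001, 0], [-0.003, -0.001, 0], [-0.0029, -0.0012, 0], [-0.0029, -0.0012, 0], [-0.0028, -0.0014, 0], [-0.0028, -0.0014, 0], [0, 0, 0], [0, 0, 0]], rotation=[[0, 0, 0], [0, 0, 0], [0, 0, 0], [0, 0, 0], [0, 0, 0], [0, 0, 0], [0, 0, 0], [0, 0, 0]], gripper=[0, 0, 0, 0, 0, 0, 0, 0])

```text
t: 19.55
eef_pos: [0.5267, -0.1186, 0.1157]
eef_rot: [0.001, 1.0, -0.0, 0.005]
contact_force: [8.5, -1.6, 1.8]
grip_width: -0.0001
grasp_force: 3.6
```

```bash
python3 arm.py
```

```text
[ 0.52669164 -0.11864387  0.11569185] [ 8.54815234 -1.57262943  1.78252976]
pusher 0.08908517978125607 -116.18332164743867
wrist 0.66 0.04 2502 0.148 angle -130.9
wrist 0.66 0.07 538 0.146 angle -130.8
wrist 0.66 0.1 473 0.147 angle -131.7
scene 0.56 0.04 114 0.147 angle -139.0
scene 0.56 0.07 119 0.147 angle -136.8
scene 0.56 0.1 93 0.147 angle -136.1
top 0.56 0.07 46 0.148 angle -133.8
top 0.56 0.1 147 0.149 angle -134.1
target -138.09216238555638
```

Emit:
move_arm(translation=[[0.006, 0.003, 0], [0.01, 0.002, 0], [0, 0, -0.03], [0, 0, -0.04], [0, 0, -0.04], [0, 0, -0.04], [0.03, 0, -0.03], [0.04, 0, -0.03], [0.04, 0, 0], [0, 0, 0], [0, 0, 0]], rotation=[[0, 0, 0], [0, 0, 0], [0, 0, 0], [0, 0, 0], [0, 0, 0], [0, 0, 0], [0, 0, 0], [0, 0, 0], [0, 0, 0], [0, 0, 0], [0, 0, 0]], gripper=[0, 0, 0, 0, 0, 0, 0, 0, 0, 0, 0])

```text
t: 20.95
eef_pos: [0.6483, -0.1227, 0.3223]
eef_rot: [-0.0, 1.0, -0.0, -0.001]
contact_force: [-0.0, 0.8, -0.3]
grip_width: 0.0001
grasp_force: 0.0
```

```bash
python3 arm.py
python3 - <<'E'
from h import *
c,im,d,W=snap("wrist"); 
for p in ([.3943,-.1928,.144],[.566,-.0387,.134],[.566-.1*.744,-.0387-.1*.668,.147]):
    u=proj(c,p); print(u); cv2.circle(im,tuple(int(round(x)) for x in u),2,(255,0,0),-1)
cv2.imwrite("pics/e1.png",im[:,:,::-1])
m=(abs(W[...,2]-.141)<.006)&(np.hypot(W[...,0]-.394,W[...,1]+.193)<.035); p=W[m]
print("sp",cv2.minEnclosingCircle((p[:,:2]*1000).astype(np.float32)),p.mean(0))
E
```

```text
[ 0.64831006 -0.12267167  0.32226959] [-0.01779403  0.79748292 -0.30877223]
pusher 0.11758480703120675 -45.57252400414131
wrist 0.98 0.04 342 0.148 angle -133.7
scene 0.92 0.04 121 0.147 angle -139.0
scene 0.92 0.07 129 0.146 angle -137.3
scene 0.92 0.1 102 0.147 angle -136.1
top 0.76 0.04 130 0.15 angle -133.7
top 0.76 0.07 166 0.148 angle -134.1
top 0.76 0.1 149 0.149 angle -133.8
target -138.09216238555638
(np.float64(384.42006895199154), np.float64(423.6420261412738))
(np.float64(241.22369428194673), np.float64(284.88320438343277))
(np.float64(307.1600527396198), np.float64(354.1656005927738))
sp ((0.0, 0.0), 0.0) [nan nan nan]<stdin>:7: RuntimeWarning: Mean of empty slice.
  ret = um.true_divide(
```

View pics/e1.png

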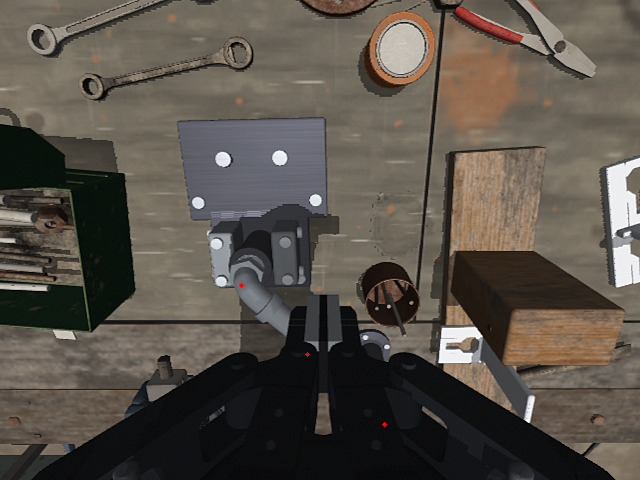

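e1 shows the arm leaving the socket at px (255,280) toward the standpipe, which the fingers partly hide. The wrist view is blocked, but the top camera reads a steady -133.9° against the target of -138.1°. About 4° is left.

Emit:
move_arm(translation=[[-0.04, 0, 0], [-0.04, 0, 0.03], [-0.03, 0, 0.03], [0, 0, 0.04], [0, 0, 0.04], [0, 0, 0.04], [0, 0, 0.03], [0, 0, 0], [-0.008, -0.001, 0], [0, 0, 0]], rotation=[[0, 0, 0], [0, 0, 0], [0, 0, 0], [0, 0, 0], [0, 0, 0], [0, 0, 0], [0, 0, 0], [0, 0, 0], [0, 0, 0], [0, 0, 0]], gripper=[0, 0, 0, 0, 0, 0, 0, 0, 0, 0])

```text
t: 22.3
eef_pos: [0.5297, -0.1218, 0.115]
eef_rot: [0.0, 1.0, -0.0, 0.001]
contact_force: [0.4, 0.1, 0.7]
grip_width: -0.0001
grasp_force: 0.0
```

Emit:
move_arm(translation=[[-0.0022, -0.0016, 0], [-0.0022, -0.0016, 0], [-0.0021, -0.0016, 0], [-0.0021, -0.0015, 0], [0, 0, 0], [0, 0, 0]], rotation=[[0, 0, 0], [0, 0, 0], [0, 0, 0], [0, 0, 0], [0, 0, 0], [0, 0, 0]], gripper=[0, 0, 0, 0, 0, 0])

```text
t: 22.9
eef_pos: [0.5241, -0.1168, 0.1149]
eef_rot: [0.001, 1.0, -0.001, 0.003]
contact_force: [6.7, -6.3, 1.4]
grip_width: -0.0002
grasp_force: 4.1
```

```bash
python3 arm.py
```

```text
[ 0.52410414 -0.11683341  0.1148866 ] [ 6.6828735  -6.32205687  1.42934505]
pusher 0.08865716427683187 -118.2006262138488
wrist 0.84 0.04 2574 0.148 angle -133.1
wrist 0.84 0.07 537 0.146 angle -132.6
wrist 0.84 0.1 466 0.147 angle -133.4
scene 0.91 0.04 126 0.147 angle -141.2
scene 0.91 0.07 119 0.147 angle -139.1
scene 0.91 0.1 97 0.147 angle -138.2
top 0.52 0.07 55 0.148 angle -135.3
top 0.52 0.1 158 0.148 angle -135.8
target -138.09216238555638
```

Moved 2°, so another 2° or so to go.

Emit:
move_arm(translation=[[-0.0015, -0.0009, 0], [-0.0014, -0.0009, 0], [0, 0, 0], [0, 0, 0]], rotation=[[0, 0, 0], [0, 0, 0], [0, 0, 0], [0, 0, 0]], gripper=[0, 0, 0, 0])

```text
t: 23.6
eef_pos: [0.5216, -0.1149, 0.1149]
eef_rot: [0.001, 1.0, -0.001, 0.004]
contact_force: [6.8, -5.4, -0.3]
grip_width: -0.0003
grasp_force: 4.4
```

Emit:
move_arm(translation=[[0.006, 0.003, 0], [0.01, 0.002, 0], [0, 0, -0.03], [0, 0, -0.04], [0, 0, -0.04], [0, 0, -0.04], [0.03, 0, -0.03], [0.04, 0, -0.03], [0.04, 0, 0], [0.03, 0, 0], [0.03, 0, 0], [0, 0, 0], [0, 0, 0]], rotation=[[0, 0, 0], [0, 0, 0], [0, 0, 0], [0, 0, 0], [0, 0, 0], [0, 0, 0], [0, 0, 0], [0, 0, 0], [0, 0, 0], [0, 0, 0], [0, 0, 0], [0, 0, 0], [0, 0, 0]], gripper=[0, 0, 0, 0, 0, 0, 0, 0, 0, 0, 0, 0, 0])

```text
t: 24.9
eef_pos: [0.7045, -0.1182, 0.3223]
eef_rot: [-0.0, 1.0, 0.0, -0.001]
contact_force: [-0.6, -0.7, -0.3]
grip_width: 0.0001
grasp_force: 0.0
```

```bash
python3 arm.py
python3 - <<'E'
from h import *
c,im,d,W=snap("top"); q=nets.cut_out("top","elbow_arm")[0]
cv2.imwrite("pics/e2.png",cv2.resize(im[150:350,130:400],(800,592))[:,:,::-1])
p=W[q["pixels"]]; o=np.array([.566,-.0387]); r=np.hypot(*(p[:,:2]-o).T); p=p[(r>.045)&(r<.135)&(p[:,2]>.135)&(p[:,2]<.155)]
l=cv2.fitLine(p[:,:2].astype(np.float32),cv2.DIST_HUBER,0,.001,.001).ravel(); 
m=(abs(W[...,2]-.143)<.006)&(np.hypot(W[...,0]-.394,W[...,1]+.193)<.03); s=W[m][:,:2].mean(0)
v=l[:2]; off=s-l[2:]; print("line",np.degrees(np.arctan2(-abs(v[1]),-abs(v[0]))),"sp",s,"perp of line (m)",v[0]*off[1]-v[1]*off[0], "via axis", )
E
```

```text
[ 0.70453303 -0.11820272  0.32225581] [-0.64546975 -0.67793788 -0.2851901 ]
pusher 0.15972501820845786 -29.85108345783509
wrist 0.6 0.07 51 0.146 angle -135.1
wrist 0.6 0.1 198 0.147 angle -137.3
scene 0.93 0.04 121 0.147 angle -143.5
scene 0.93 0.07 130 0.147 angle -141.6
scene 0.93 0.1 97 0.147 angle -141.1
top 0.6 0.04 157 0.149 angle -138.5
top 0.6 0.07 175 0.148 angle -138.0
top 0.6 0.1 153 0.149 angle -138.2
target -138.09216238555638
line -137.98564 sp [ 0.39400828 -0.19361743] perp of line (m) -0.00042016781274208104 via axis
```

View pics/e2.png

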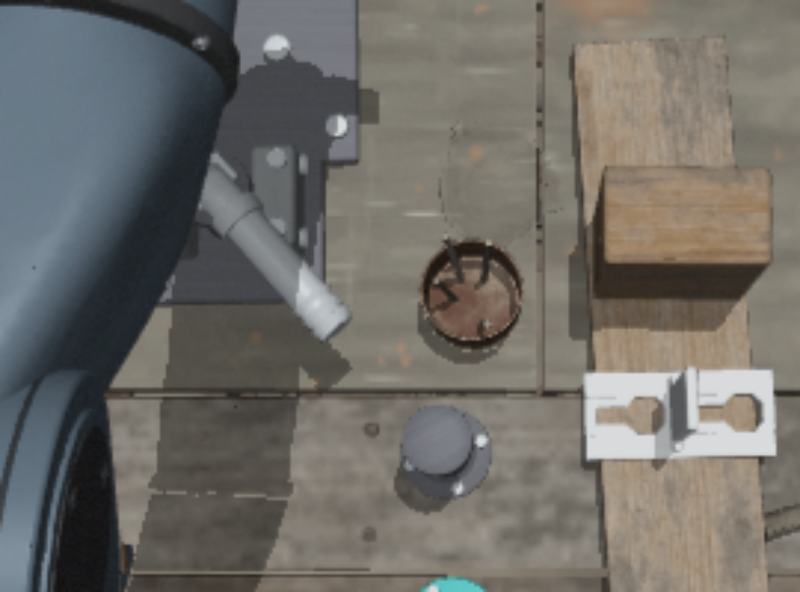

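e2 shows the arm (tip at px (330,325)) pointing straight at the dark standpipe (436,440), 0.4 mm off by the fit. The plate lies flat at (680,415), and the robot is clear.

```bash
python3 -c "
from station import env
print(env.sign_off())"
```

```text
the job is handed in; nothing more can be done
None
```

The lock plate is lying flat on the plank, and the elbow is screwed down with its outlet in line with the dark standpipe (0.4 mm off by the top-camera fit). The job is handed in, with no verdict returned yet.

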